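# Change over the card boxes

### The job

First shut the grey card box, which stands open, and let its lid come fully down; then flip the lid of the orange card box up and over until it leans back and stays open by itself. Only push the lids with the outside of the fingers or the fingertips, gently: do not pinch or grip anything, and leave the mug, sticky notes, memory stick and mouse where they are. Finish with the hand clear.

Things in the scene. Friction and masses are not known exactly. Their poses are not given: they have to be found in the camera images.
- orange_box: orange index-card box: open-topped plastic box 100 mm deep (own x) x 110 wide (own y) x 75 high, 4 mm walls, cards inside up to 65 mm height, fastened to the desk. Origin: centre of its underside, on the desk; own +x points to the hinge side (to the robot's left and ahead), z up. Its lid starts shut.
- orange_lid_hinge (a point): middle of the orange lid's hinge axis, on the box: 75 mm high, 50 mm from the box's centre along its +x; axes as the box's
- orange_lid_lip (a point): middle of the outer edge of the orange lid's steel lip (60 mm wide, 5 thick, on the lid's free edge, 27 mm out, sloping 10 mm to the lid's outer side). It turns with the lid: 127 mm from the hinge axis along the lid, 14 mm to its outer side. Shut: 89 mm high, 77 mm from the box's centre (along box -x), free space below it
- orange_lid (a joint): orange lid's hinge, rad: 0 shut (level on the rim), grows as it swings up and back about the box's +y, stop at 1.95 (leaning 22 degrees back). Gravity takes it shut below about 1.5, back onto the stop above; damped (0.03 N m s/rad), falls in 1 to 2 s. Lid about 0.12 kg, 104 x 114 x 6 mm plate, outer face 7 mm off the hinge axis; about 1 N at the lip moves it
- grey_box: grey index-card box: open-topped plastic box 100 mm deep (own x) x 110 wide (own y) x 75 high, 4 mm walls, cards inside up to 65 mm height, fastened to the desk. Origin: centre of its underside, on the desk; own +x points to the hinge side (to the robot's left and ahead), z up. Its lid starts open, leaning back; the boxes' places left and right may be swapped.
- grey_lid_hinge (a point): middle of the grey lid's hinge axis, on the box: 75 mm high, 50 mm from the box's centre along its +x; axes as the box's
- grey_lid_lip (a point): middle of the outer edge of the grey lid's steel lip (60 mm wide, 5 thick, on the lid's free edge, 27 mm out, sloping 10 mm to the lid's outer side). It turns with the lid: 127 mm from the hinge axis along the lid, 14 mm to its outer side. Shut: 89 mm high, 77 mm from the box's centre (along box -x), free space below it
- grey_lid (a joint): grey lid's hinge, rad: 0 shut (level on the rim), grows as it swings up and back about the box's +y, stop at 1.95 (leaning 22 degrees back). Gravity takes it shut below about 1.5, back onto the stop above; damped (0.03 N m s/rad), falls in 1 to 2 s. Lid about 0.12 kg, 104 x 114 x 6 mm plate, outer face 7 mm off the hinge axis; about 1 N at the lip moves it
- mug: black and white mug, 82 mm across, 97 mm high, loose, beyond the boxes; origin at the centre of its underside; to be left alone
- sticky_block: pink and yellow block of sticky notes, 77 x 77 x 20 mm, loose, left of the boxes; origin at the centre of its underside; to be left alone
- usb_stick: orange memory stick, 55 x 18 x 8 mm, lying loose between the boxes; origin at the centre of its underside; to be left alone
- mouse: black computer mouse, 106 x 62 x 34 mm, loose, beyond the boxes; origin at the centre of its underside; to be left alone

How it is judged:
By the outcome, as a careful person would: the job done as asked, in the order asked, and still so for the second after the job is handed in, with the robot touching nothing.
It also fails if it takes over 61 s, if anything falls off the work surface, if the arm or the gripper's body presses on something with over 40 N, if the wrist force passes 120 N, or if a joint passes its speed limit or range.

### The arm

A 6-joint arm with a two-finger parallel gripper is mounted at the origin on a cart in front of the work surface, level with it; the furniture and walls round the work are solid. World frame = base frame: x ahead of the robot, y to its left, z up, the work surface at z = 0. Lengths are in m, angles in rad, forces in N, time in s.
With the tool pointing down it reaches from about 0.275 to 0.825 m from the base axis. Payload 4.9 kg.
Tool frame: the origin (TCP) lies on the centre line of the jaws, within the pads' length; the fingertips stand 25 mm ahead of it and the grasp point (between the pads) lies 6 mm ahead of it (robot.nose_length is the distance from the TCP to the fingertips, in m); z points along the fingers, y is the line along which they close (so a half turn about z gives the same grasp; the last joint's range is limited). The gripper opens to 85 mm and grips with 20 to 120 N. Pads are 22 mm wide; open, the fingers measure 114 mm over their backs; the gripper's body (76 mm by 85 mm) begins 54 mm behind the grasp point. The pads swing forward as they close: fully open they stand 13 mm farther back than shut.
Start: joints at [1.134, 0.326, -0.193, 1.052, 0, 1.437], TCP at [0.164, 0.525, 0.256] pointing down, gripper open.
Joint ranges: [-2.65, 2.65], [-0.97, 1.79], [-1.3, 1.35], [-1.93, 2.1], [-1.47, 1.37], [-3.14, 3.14]. Speed limits (rad/s): [2.57, 2.57, 3.14, 3.14, 3.14, 3.14].

### API

Orientations are given as a unit quaternion [w, x, y, z].
In Python, from rig import robot gives the robot as it stands.
- The arm moves only by the tool step_arm, never from a script. Its argument "increments" is a list of rows, each an object of numbers: "x", "y", "z": the shift along the tool's x, y, z in m; "wx", "wy", "wz": the turn, a rotation vector about the tool's x, y, z in degrees. In form: [{"x": .., "y": .., "z": .., "wx": .., "wy": .., "wz": ..}, ...]. A call has 1 to 12 rows; each row is the pose to reach, as a shift and turn from the pose commanded when the call began, along the tool's axes at that moment; what a row does not reach only later rows make up. A row lasts 1/8 s, in which the tool goes at most 62.5 mm and 10.7 degrees, less where a joint would pass 70% of its speed; a pose out of reach is approached as far as the arm can. A call with a gripper value outside its range is refused whole. "grip" is the opening in per cent of the stroke, from 0 (shut) to 100 (fully open), set as the call begins (left out, the last holds). The fingers move at their own pace and stop on an object; the grip force is fixed at half the most. Time passes only in rows, so rows that repeat a pose let the fingers close. It gives the time, the measured TCP pose, the force, the opening and the grip force at its end, in the units of the state.
- robot.read_state(): the state, without advancing time (a new reading comes with each control period).
- robot.get_image(name): name is "scene" or "top" or "wrist"; returns (picture, depth): 400x640x3 uint8, red, green, blue; 400x640 float32, m along the optical axis (not along the pixel's ray), 0 where there is no reading.
- robot.camera_info(name): a dict with "fov_y" (degrees; the focal length in pixels is half the picture's height over the tangent of half this angle, whatever the lens; pixels are square), "cx", "cy" (the principal point, pixels), "k1" (the pictures are not rectified: a ray, as slopes to the right and down, at radius r is drawn at 1 + k1 r^2 times it, then the intrinsics apply), "origin" and "attitude" of the camera in the world. Camera axes: x right, y up, looking along -z (the intrinsics and any distortion apply to the point x, -y, -z); pixel columns grow to the right and rows downward; lengths in m; the calibration is good to about 2 mm. A picture is of the moment at which its call begins: read the wrist's pose just before it. camera_info takes no time and is no camera call; for the wrist camera it gives the pose at the moment of the call.
- robot.job_done(): hands the job in; it is judged then, once.
Trained networks look in the newest picture that a camera, given by its name, has taken for a name from the list of things; names that differ only in an ending like _2 or _b are one class to them, and where a whole thing is asked for, a point or a joint stands for the part that bears it (a point fixed in the world has none). Each returns a list of dicts, best first, with "confidence" (0 to 1); they miss things now and then, are a little off and sometimes report something else, mostly with a low value. They report only what shows in the picture. A call takes as long as a camera call.
- robot.find_in(camera, thing): "pixel" ([column, row] in pixels, amid what is visible of it).
- robot.tip_of(camera, thing): "pixel" ([column, row] in pixels: a listed point, or the origin of a listed thing).
The state is a dict: "time_s": time; "joints": joint angles; "joint_velocities": joint speeds; "effort": joint torques, N m; "ee_pos": TCP position; "tool_rot": TCP orientation; "force": force on the tool from outside, world axes, zero at the start; "moment": the same for the moment, N m; "gripper_width": opening from 0.0 (shut) to 1.0 (fully open); "grasp_force": force on a finger pad.
Only numpy, scipy, OpenCV 4.12 (cv2) and the standard library are available. Lean on these libraries where they do the work, as an engineer would, in place of code of your own. Each camera call takes 0.05 s, during which the arm holds its last target. There are 200 camera calls.

## Working session

There is one attempt and no reset: what is moved stays moved. The work goes in short steps, Python scripts to look and compute and a tool call to move; the robot and the scene stay as the last step left them, time stands still between calls to the robot, and variables do not carry over. Pictures are saved under pics/ and viewed, at most 10 in all, crops included, and the job is handed in when it is done.

Besides the shell and the picture viewer there is one more tool, called after "Emit:" as name([rows], argument=value, ...), one row to a line, values as JSON. step_arm: Moves the arm, as the interface text tells. Its arguments: {"type":"object","properties":{"increments":{"type":"array","items":{"type":"object","properties":{"x":{"type":"number"},"y":{"type":"number"},"z":{"type":"number"},"wx":{"type":"number"},"wy":{"type":"number"},"wz":{"type":"number"}}}},"grip":{"type":"number"}},"required":["increments"]}

```bash
ls; mkdir -p pics; cat > h.py <<'E'
import numpy as np, cv2
from scipy.spatial.transform import Rotation as R
from rig import robot
def Rq(q): return R.from_quat([q[1],q[2],q[3],q[0]]).as_matrix()
def att(a):
    a=np.array(a); return a if a.shape==(3,3) else Rq(a)
def world(ci,px,depth):
    f=200/np.tan(np.radians(ci['fov_y'])/2)
    d=(np.array(px,float)-[ci['cx'],ci['cy']])/f
    s=d.copy()
    for _ in range(20): s=d/(1+ci['k1']*(s@s))
    return att(ci['attitude'])@(np.array([s[0],-s[1],-1])*depth)+ci['origin']
def rayz(ci,px,z):
    p=world(ci,px,1.0); o=np.array(ci['origin']); return o+(p-o)*(z-o[2])/(p[2]-o[2])
def cloud(ci,dep):
    f=200/np.tan(np.radians(ci['fov_y'])/2)
    v,u=np.mgrid[0:400,0:640]
    d=np.stack([(u-ci['cx'])/f,(v-ci['cy'])/f],-1); s=d.copy()
    for _ in range(20): s=d/(1+ci['k1']*(s**2).sum(-1,keepdims=True))
    c=np.stack([s[...,0],-s[...,1],-np.ones(s.shape[:2])],-1)*dep[...,None]
    return c@att(ci['attitude']).T+ci['origin']
E
python3 - <<'E'
from h import *
print(robot.read_state())
ims=[]
for c in ['top','scene']:
    ci=robot.camera_info(c); print(ci)
    im,d=robot.get_image(c); np.savez(f'{c}.npz',im=im,d=d)
    cv2.imwrite(f'pics/{c}0.png',im[...,::-1])
    for t in ['orange_box','grey_box','orange_lid_hinge','grey_lid_hinge','orange_lid_lip','grey_lid_lip','mug','mouse','usb_stick','sticky_block']:
        r=robot.tip_of(c,t)
        for q in r[:2]:
            px=q['pixel']; i,j=int(round(px[1])),int(round(px[0]))
            dd=d[min(max(i,0),399),min(max(j,0),639)]
            print(c,t,np.round(px,1),round(q['confidence'],2),np.round(world(ci,px,dd),3))
E
```

```text
pics
{'time_s': 0.0, 'joints': array([ 1.13381471e+00,  3.26946612e-01, -1.93582803e-01,  1.05200417e+00,
       -1.88412344e-05,  1.43662124e+00]), 'joint_velocities': array([-1.73921748e-04, -1.76130881e-03,  1.82056705e-03,  6.43947144e-06,
       -5.14710740e-04, -3.59883704e-04]), 'effort': array([ 2.52244929e-03, -4.43397582e+01,  2.62442261e+01,  1.55046699e-02,
        4.96178970e-06, -2.89175830e-05]), 'ee_pos': array([0.1637603 , 0.5244885 , 0.25550073]), 'tool_rot': array([-2.35664111e-04,  1.50825425e-01,  9.88560032e-01, -8.36101088e-04]), 'force': array([-0.25826745,  0.04633152,  0.45288135]), 'moment': array([ 0.00636893, -0.00827874, -0.04602452]), 'grasp_force': 0.0, 'gripper_width': 0.9974927839331011}
{'fov_y': 42.78405911692394, 'cx': 323.3419897358243, 'cy': 190.07742011879944, 'k1': -0.13535471220461218, 'origin': array([0.51418126, 0.09839236, 1.31108628]), 'attitude': array([ 0.71354969,  0.02289514, -0.03774685, -0.69921229])}
top orange_box [403.8 244.3] 0.86 [ 0.493 -0.123  0.086]
top grey_box [284.6 216.6] 0.92 [0.555 0.167 0.05 ]
top grey_lid_hinge [262.
[... 636 characters left out ...]
.436 -0.161  0.065]
scene grey_box [285.4 225.9] 0.93 [0.502 0.144 0.067]
scene grey_box [215.3 209. ] 0.19 [0.519 0.376 0.019]
scene orange_lid_hinge [379.2 256.9] 0.97 [ 0.494 -0.097  0.08 ]
scene grey_lid_hinge [285.4 227. ] 0.7 [0.499 0.142 0.066]
scene grey_lid_hinge [274.7 195.8] 0.67 [0.579 0.218 0.077]
scene grey_lid_lip [255.1 153.2] 0.86 [0.595 0.274 0.184]
scene grey_lid_lip [348.1 241.3] 0.7 [0.571 0.005 0.007]
scene mug [427.6 228.7] 0.96 [ 0.668 -0.17   0.039]
scene mouse [362.6 211.7] 0.66 [0.671 0.004 0.026]
scene usb_stick [378.8 256.3] 0.44 [ 0.494 -0.096  0.081]
scene usb_stick [346.3 240.8] 0.43 [0.569 0.009 0.01 ]
scene sticky_block [213.6 210.7] 0.62 [0.508 0.373 0.022]
```

View pictures.

View pics/top0.png

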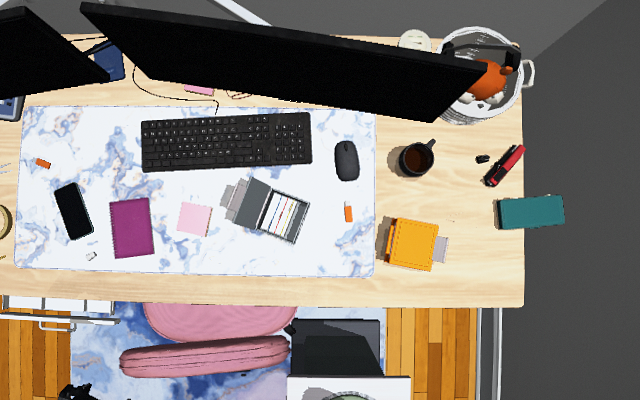

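View pics/scene0.png

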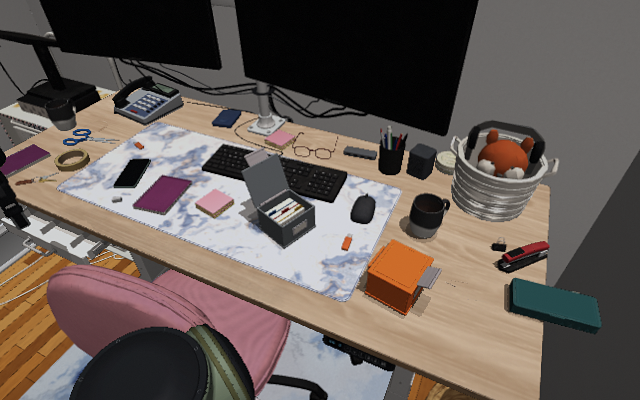

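```bash
python3 - <<'E'
from h import *
# orange lid plate from depth: z 0.075-0.092 near (0.49,-0.15); grey rim z~.075
for c in ['top','scene']:
    z=np.load(c+'.npz'); P=cloud(robot.camera_info(c),z['d']); im=z['im'].astype(int)
    hsv=cv2.cvtColor(z['im'],cv2.COLOR_RGB2HSV)
    m=(P[...,2]>.072)&(P[...,2]<.1)&(abs(P[...,0]-.48)<.12)&(abs(P[...,1]+.14)<.13)&(z['d']>0)
    o=m&(hsv[...,1]>130)
    pts=P[o][:,:2].astype(np.float32); print(c,'orange',o.sum(),cv2.minAreaRect(pts), np.median(P[o][:,2]))
    s=m&(hsv[...,1]<=130); pts=P[s][:,:2].astype(np.float32)
    if s.sum()>5: print('nonorange',s.sum(),cv2.minAreaRect(pts),P[s].mean(0))
    m=(P[...,2]>.060)&(P[...,2]<.085)&(abs(P[...,0]-.54)<.12)&(abs(P[...,1]-.16)<.12)&(z['d']>0)
    pts=P[m][:,:2].astype(np.float32); print('grey',m.sum(),cv2.minAreaRect(pts))
    m=(P[...,2]>.1)&(abs(P[...,0]-.6)<.13)&(abs(P[...,1]-.24)<.12)&(z['d']>0)
    print('grey lid',m.sum(),P[m].min(0),P[m].max(0))
E
```

```text
top orange 1986 ((0.4947366714477539, -0.14246714115142822), (0.11479511111974716, 0.11400540918111801), 79.85061645507812) 0.08264507926022469
nonorange 401 ((0.4925934374332428, -0.16017824411392212), (0.13516223430633545, 0.11437558382749557), 79.59737396240234) [ 0.48837581 -0.1966566   0.08611585]
grey 454 ((0.5585989356040955, 0.17523162066936493), (0.1065496951341629, 0.11017502099275589), 69.68846893310547)
grey lid 1162 [0.52698794 0.21072862 0.10018489] [0.64137335 0.28936739 0.19612198]
scene orange 2025 ((0.49435925483703613, -0.14225581288337708), (0.11364177614450455, 0.11576050519943237), 80.24356079101562) 0.08127921361277712
nonorange 345 ((0.5137225985527039, -0.17439526319503784), (0.1479799598455429, 0.06816776096820831), 50.759361267089844) [ 0.48181567 -0.20779026  0.08593427]
grey 798 ((0.5581324696540833, 0.1781209260225296), (0.11041013151407242, 0.11336375772953033), 69.58431243896484)
grey lid 1409 [0.52492586 0.2134859  0.10003271] [0.64117959 0.29025666 0.19234877]
```

```bash
cat >> h.py <<'E'
GB=(np.array([.558,.174,0]),np.radians(69.6)); OB=(np.array([.495,-.140,0]),np.radians(80))
def bw(b,p):  # box -> world
    return b[0]+R.from_euler('z',b[1]).as_matrix()@np.array(p,float)
def inc(p,s=None):  # tool-frame shift to world point p
    s=s or robot.read_state(); return np.round(Rq(s['tool_rot']).T@(np.array(p)-s['ee_pos']),4)
def inbox(b,p): return np.round(R.from_euler('z',-b[1]).as_matrix()@(np.array(p)-b[0]),4)
E
python3 - <<'E'
from h import *
print(robot.nose_length)
for p in [(.150,0,.256),(.150,0,.19),(.04,0,.19)]:
    w=bw(GB,p); print(w,inc(w))
z=np.load('scene.npz'); P=cloud(robot.camera_info('scene'),z['d'])
m=(z['d']>0)&(P[...,2]>.2)&(P[...,0]>.2)&(abs(P[...,1])<.6); 
for y in np.arange(-.5,.6,.1):
    k=m&(abs(P[...,1]-y)<.05); print(round(y,1),k.sum(),P[k][:,0].min() if k.any() else None, P[k][:,2].min() if k.any() else None)
E
```

```text
0.025
[0.61028581 0.3145923  0.256     ] [-4.887e-01 -6.780e-02  3.000e-04]
[0.61028581 0.3145923  0.19      ] [-0.4887 -0.0678  0.0663]
[0.57194288 0.21149128 0.19      ] [-0.4829 -0.1776  0.0663]
-0.5 4230 1.1113421688930945 0.20026158177711317
-0.4 5016 0.8856585814850307 0.20019894405835248
-0.3 4838 0.8824926906508564 0.20006834017664477
-0.2 4209 0.7496255653020301 0.20001200631638572
-0.1 7223 0.74718617651036 0.20009540673723947
-0.0 5032 0.7610174759036329 0.2545323859572513
0.1 4179 0.774204461624731 0.20013574271435097
0.2 3381 0.7881316772226034 0.20010536749116814
0.3 2733 0.8019898052646747 0.20559798329860757
0.4 2245 0.8160572174760123 0.25365798533797046
0.5 533 0.8233528617527449 0.25600388305757604
```

Emit:
step_arm([
  {"x": -0.04, "y": -0.006},
  {"x": -0.08, "y": -0.011},
  {"x": -0.125, "y": -0.017},
  {"x": -0.17, "y": -0.023},
  {"x": -0.215, "y": -0.03},
  {"x": -0.26, "y": -0.036},
  {"x": -0.305, "y": -0.042},
  {"x": -0.35, "y": -0.049},
  {"x": -0.395, "y": -0.055},
  {"x": -0.44, "y": -0.061},
  {"x": -0.47, "y": -0.065},
  {"x": -0.489, "y": -0.068},
], grip=0)

```text
invalid input at $.increments[0]: expected keys x, y, z, wx, wy, wz
```

Emit:
step_arm([
  {"z": 0.015},
  {"z": 0.035},
  {"z": 0.055},
  {"z": 0.066},
  {"z": 0.066},
  {"z": 0.066},
])

```text
invalid input at $.increments[0]: expected keys x, y, z, wx, wy, wz
```

```bash
python3 - <<'E'
from h import *
s=robot.read_state(); print(s['time_s'],s['ee_pos'],inbox(GB,s['ee_pos']),s['force'],s['gripper_width'],s['joints'],inc(bw(GB,(.04,0,.19)),s))
im,d=robot.get_image('scene'); cv2.imwrite('pics/s1.png',cv2.resize(im[80:300,150:470,::-1],(800,550)))
E
```

```text
1.1 [0.16400156 0.52500345 0.25628709] [0.1917 0.4916 0.2563] [ 0.87236847 -1.62033832  0.60414256] 0.9984993512136076 [ 1.13379973e+00  3.26194378e-01 -1.92591606e-01  1.05199776e+00
  8.09630151e-06  1.43661760e+00] [-0.4829 -0.1776  0.0663]
```

View pics/s1.png

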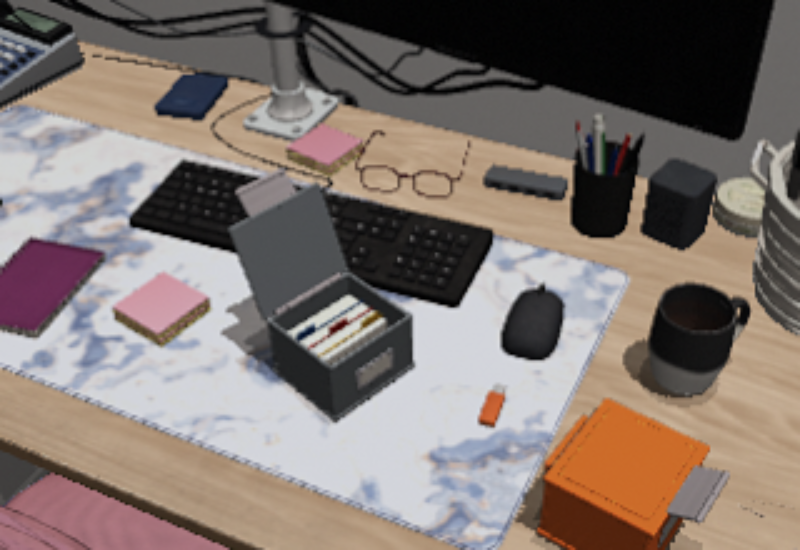

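The moves were refused because every row needs all its keys, so the picture only shows the unmoved scene: grey lid leaning back (~(290,220)), orange box shut with its lip at ~(700,490).

Emit:
step_arm([
  {"x": -0.04, "y": -0.006, "z": 0, "wx": 0, "wy": 0, "wz": 0},
  {"x": -0.08, "y": -0.011, "z": 0, "wx": 0, "wy": 0, "wz": 0},
  {"x": -0.125, "y": -0.017, "z": 0, "wx": 0, "wy": 0, "wz": 0},
  {"x": -0.17, "y": -0.023, "z": 0, "wx": 0, "wy": 0, "wz": 0},
  {"x": -0.215, "y": -0.03, "z": 0, "wx": 0, "wy": 0, "wz": 0},
  {"x": -0.26, "y": -0.036, "z": 0, "wx": 0, "wy": 0, "wz": 0},
  {"x": -0.305, "y": -0.042, "z": 0, "wx": 0, "wy": 0, "wz": 0},
  {"x": -0.35, "y": -0.049, "z": 0, "wx": 0, "wy": 0, "wz": 0},
  {"x": -0.395, "y": -0.055, "z": 0, "wx": 0, "wy": 0, "wz": 0},
  {"x": -0.44, "y": -0.061, "z": 0, "wx": 0, "wy": 0, "wz": 0},
  {"x": -0.47, "y": -0.065, "z": 0, "wx": 0, "wy": 0, "wz": 0},
  {"x": -0.489, "y": -0.068, "z": 0, "wx": 0, "wy": 0, "wz": 0},
], grip=0)

```text
time_s: 2.65
ee_pos: [0.6119, 0.3132, 0.2558]
tool_rot: [-0.0, 0.152, 0.988, -0.0]
force: [0.1, 0.6, -0.0]
gripper_width: -0.0
grasp_force: 0.0
```

Emit:
step_arm([
  {"x": 0, "y": 0, "z": 0, "wx": 0, "wy": 0, "wz": 0},
  {"x": 0, "y": 0, "z": 0.02, "wx": 0, "wy": 0, "wz": 0},
  {"x": 0, "y": 0, "z": 0.04, "wx": 0, "wy": 0, "wz": 0},
  {"x": 0, "y": 0, "z": 0.055, "wx": 0, "wy": 0, "wz": 0},
  {"x": 0, "y": 0, "z": 0.066, "wx": 0, "wy": 0, "wz": 0},
  {"x": 0, "y": 0, "z": 0.066, "wx": 0, "wy": 0, "wz": 0},
])

```text
time_s: 3.4
ee_pos: [0.6098, 0.3144, 0.1895]
tool_rot: [-0.001, 0.151, 0.989, -0.0]
force: [0.1, 0.3, 0.4]
gripper_width: 0.002
grasp_force: 0.0
```

```bash
python3 - <<'E'
from h import *
s=robot.read_state(); print(s['time_s'],s['ee_pos'],inbox(GB,s['ee_pos']),s['force'],s['gripper_width'],s['joints'],inc(bw(GB,(.03,0,.19)),s))
im,d=robot.get_image('scene'); cv2.imwrite('pics/s2.png',cv2.resize(im[80:300,150:470,::-1],(800,550)))
E
```

```text
3.4 [0.60976725 0.3143598  0.18951031] [0.1496 0.0004 0.1895] [0.06391141 0.26170318 0.41134081] 0.0017391646904662574 [3.68495406e-01 6.25757562e-01 1.16189063e-01 1.06272959e+00
 4.06050225e-05 6.70932433e-01] [ 0.006  -0.1195 -0.0004]
```

View pics/s2.png

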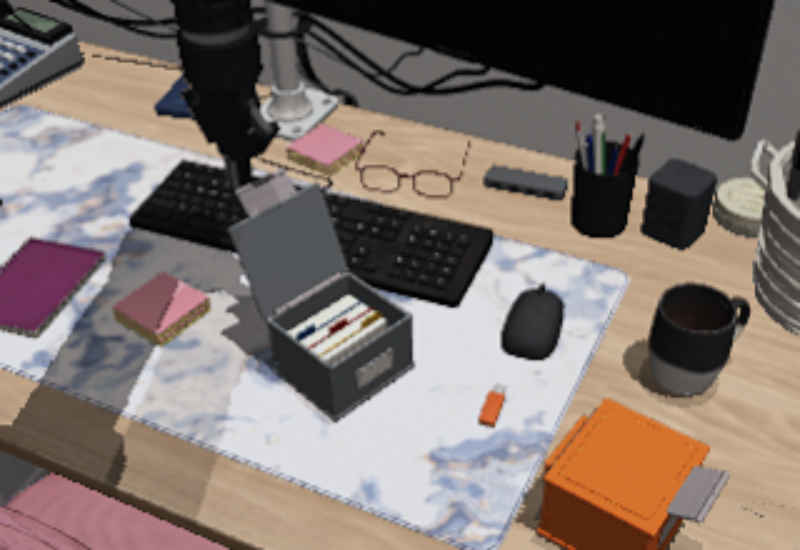

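The closed fingertips (240,185) stand just behind the grey lid's lip. Now push.

Emit:
step_arm([
  {"x": 0, "y": -0.01, "z": 0, "wx": 0, "wy": 0, "wz": 0},
  {"x": 0.001, "y": -0.02, "z": 0, "wx": 0, "wy": 0, "wz": 0},
  {"x": 0.002, "y": -0.03, "z": 0, "wx": 0, "wy": 0, "wz": 0},
  {"x": 0.002, "y": -0.04, "z": 0, "wx": 0, "wy": 0, "wz": 0},
  {"x": 0.003, "y": -0.05, "z": 0, "wx": 0, "wy": 0, "wz": 0},
  {"x": 0.003, "y": -0.06, "z": 0, "wx": 0, "wy": 0, "wz": 0},
  {"x": 0.004, "y": -0.07, "z": 0, "wx": 0, "wy": 0, "wz": 0},
  {"x": 0.004, "y": -0.08, "z": 0, "wx": 0, "wy": 0, "wz": 0},
  {"x": 0.005, "y": -0.09, "z": 0, "wx": 0, "wy": 0, "wz": 0},
  {"x": 0.005, "y": -0.1, "z": 0, "wx": 0, "wy": 0, "wz": 0},
  {"x": 0.006, "y": -0.11, "z": 0, "wx": 0, "wy": 0, "wz": 0},
  {"x": 0.006, "y": -0.12, "z": 0, "wx": 0, "wy": 0, "wz": 0},
])

```text
time_s: 4.95
ee_pos: [0.5687, 0.2009, 0.1903]
tool_rot: [-0.0, 0.151, 0.989, -0.0]
force: [0.1, -0.2, -0.5]
gripper_width: -0.003
grasp_force: 0.0
```

Emit:
step_arm([
  {"x": 0, "y": 0, "z": 0, "wx": 0, "wy": 0, "wz": 0},
  {"x": 0, "y": 0, "z": -0.02, "wx": 0, "wy": 0, "wz": 0},
  {"x": 0, "y": 0, "z": -0.05, "wx": 0, "wy": 0, "wz": 0},
  {"x": 0, "y": 0, "z": -0.08, "wx": 0, "wy": 0, "wz": 0},
  {"x": 0, "y": 0, "z": -0.1, "wx": 0, "wy": 0, "wz": 0},
  {"x": 0, "y": 0, "z": -0.1, "wx": 0, "wy": 0, "wz": 0},
  {"x": 0, "y": 0, "z": -0.1, "wx": 0, "wy": 0, "wz": 0},
  {"x": 0, "y": 0, "z": -0.1, "wx": 0, "wy": 0, "wz": 0},
  {"x": 0, "y": 0, "z": -0.1, "wx": 0, "wy": 0, "wz": 0},
  {"x": 0, "y": 0, "z": -0.1, "wx": 0, "wy": 0, "wz": 0},
])

```text
time_s: 6.2
ee_pos: [0.5688, 0.2015, 0.2898]
tool_rot: [-0.0, 0.151, 0.989, -0.0]
force: [-0.1, 0.4, 0.6]
gripper_width: -0.001
grasp_force: 0.0
```

```bash
python3 - <<'E'
from h import *
s=robot.read_state(); print(s['time_s'],s['ee_pos'],s['force'])
im,d=robot.get_image('scene'); cv2.imwrite('pics/s3.png',cv2.resize(im[80:300,150:470,::-1],(800,550)))
P=cloud(robot.camera_info('scene'),d); hs=cv2.cvtColor(im,cv2.COLOR_RGB2HSV)
Q=(P-GB[0])@R.from_euler('z',GB[1]).as_matrix()
m=(d>0)&(abs(Q[...,0])<.04)&(abs(Q[...,1])<.04)&(Q[...,2]>.05)&(Q[...,2]<.11); print(m.sum(),np.percentile(P[m][:,2],[5,50,95]))
# kinematic targets for orange: box-frame 45deg approach
T=R.from_matrix(Rq(s['tool_rot'])); bx=R.from_euler('z',OB[1])
print('tool in OB', (bx.inv()*T).as_matrix().round(3))
print('lip tip', robot.tip_of('scene','orange_lid_lip')[:2])
E
```

```text
6.2 [0.5688191  0.20145092 0.28980956] [-0.08740763  0.3567171   0.64391627]
664 [0.08016307 0.08202152 0.08405375]
tool in OB [[ 0.128  0.992 -0.   ]
 [ 0.992 -0.128  0.001]
 [ 0.001 -0.    -1.   ]]
lip tip [{'pixel': [434.5, 276.0], 'confidence': 0.65}]
```

View pics/s3.png

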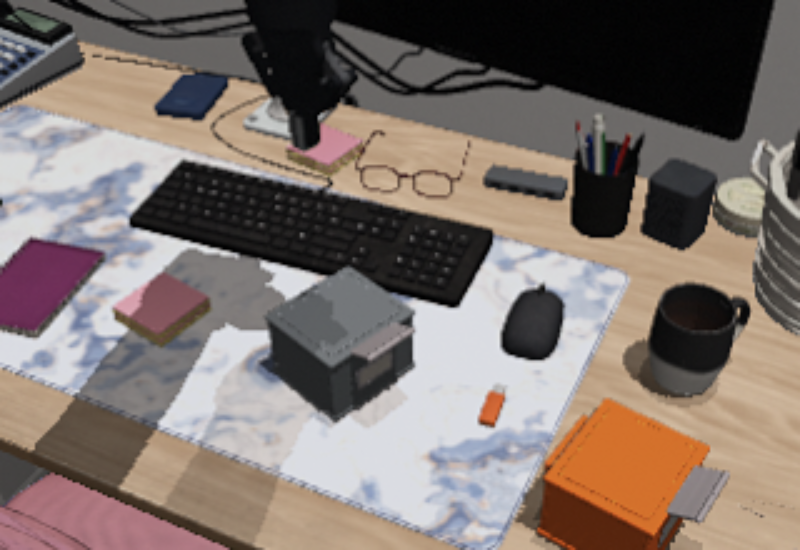

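Grey lid is shut (level at 82 mm, no contact); the orange lip is at about (700,490) in the crop. Next: move across to the orange box's lip side.

```bash
python3 - <<'E'
from h import *
print(inc(bw(OB,(-.17,0,.28))))
E
```

```text
[-0.053  -0.5166  0.0102]
```

Emit:
step_arm([
  {"x": -0.004, "y": -0.04, "z": 0, "wx": 0, "wy": 0, "wz": 0},
  {"x": -0.009, "y": -0.085, "z": 0, "wx": 0, "wy": 0, "wz": 0},
  {"x": -0.013, "y": -0.13, "z": 0, "wx": 0, "wy": 0, "wz": -2},
  {"x": -0.018, "y": -0.175, "z": 0, "wx": 0, "wy": 0, "wz": -3},
  {"x": -0.023, "y": -0.22, "z": 0, "wx": 0, "wy": 0, "wz": -4},
  {"x": -0.027, "y": -0.265, "z": 0, "wx": 0, "wy": 0, "wz": -5},
  {"x": -0.032, "y": -0.31, "z": 0, "wx": 0, "wy": 0, "wz": -6},
  {"x": -0.037, "y": -0.36, "z": 0, "wx": 0, "wy": 0, "wz": -7.3},
  {"x": -0.042, "y": -0.405, "z": 0, "wx": 0, "wy": 0, "wz": -7.3},
  {"x": -0.046, "y": -0.45, "z": 0, "wx": 0, "wy": 0, "wz": -7.3},
  {"x": -0.05, "y": -0.49, "z": 0.005, "wx": 0, "wy": 0, "wz": -7.3},
  {"x": -0.053, "y": -0.517, "z": 0.01, "wx": 0, "wy": 0, "wz": -7.3},
])

```text
time_s: 7.8
ee_pos: [0.4649, -0.3097, 0.2803]
tool_rot: [0.0, 0.088, 0.996, -0.0]
force: [0.1, -0.2, 1.1]
gripper_width: 0.001
grasp_force: 0.0
```

Emit:
step_arm([
  {"x": 0, "y": 0, "z": 0, "wx": -5, "wy": 0, "wz": 0},
  {"x": 0, "y": 0, "z": 0, "wx": -12, "wy": 0, "wz": 0},
  {"x": 0, "y": 0, "z": 0, "wx": -20, "wy": 0, "wz": 0},
  {"x": 0, "y": 0, "z": 0, "wx": -28, "wy": 0, "wz": 0},
  {"x": 0, "y": 0, "z": 0, "wx": -36, "wy": 0, "wz": 0},
  {"x": 0, "y": 0, "z": 0, "wx": -42, "wy": 0, "wz": 0},
  {"x": 0, "y": 0, "z": 0, "wx": -45, "wy": 0, "wz": 0},
  {"x": 0, "y": 0, "z": 0, "wx": -45, "wy": 0, "wz": 0},
  {"x": 0, "y": 0, "z": 0, "wx": -45, "wy": 0, "wz": 0},
])

```text
time_s: 8.93
ee_pos: [0.4656, -0.3077, 0.2805]
tool_rot: [0.034, 0.081, 0.921, 0.381]
force: [0.8, 0.3, 1.3]
gripper_width: -0.002
grasp_force: 0.0
```

```bash
python3 - <<'E'
from h import *
s=robot.read_state(); print(s['time_s'],inbox(OB,s['ee_pos']),s['force'],s['joints'])
T=R.from_matrix(Rq(s['tool_rot'])); bx=R.from_euler('z',OB[1]); print((bx.inv()*T).as_matrix().round(3))
for p in [(-.15,0,.1),(-.1035,0,.073)]: print(inc(bw(OB,p),s))
# refit orange box from both cameras' lip
for c in ['top','scene']:
    im,d=robot.get_image(c); ci=robot.camera_info(c); np.savez(c+'2.npz',im=im,d=d)
    for q in robot.tip_of(c,'orange_lid_lip')[:2]: print(c,q['confidence'],inbox(OB,rayz(ci,q['pixel'],.089)))
    P=cloud(ci,d); Q=(P-OB[0])@R.from_euler('z',OB[1]).as_matrix()
    m=(d>0)&(Q[...,0]<-.058)&(Q[...,0]>-.1)&(abs(Q[...,1])<.05)&(Q[...,2]>.07)&(Q[...,2]<.1)
    print(c,m.sum(),np.percentile(Q[m],[2,50,98],axis=0).round(4) if m.any() else '')
E
```

```text
8.925 [-1.703e-01 -1.000e-04  2.805e-01] [0.75905648 0.27399487 1.27317372] [-0.97209752  0.71914139  0.25525262  1.72621388  0.51641751 -0.96591598]
[[ 0.001  0.708  0.706]
 [ 1.     0.    -0.001]
 [-0.001  0.706 -0.708]]
[ 0.0003 -0.1131  0.1421]
[ 0.0003 -0.0992  0.1941]
top 0.65 [-0.0835 -0.0035  0.089 ]
top 0.61 [0.0137 0.002  0.089 ]
top 334 [[-0.0869 -0.03    0.0799]
 [-0.072   0.0002  0.0877]
 [-0.0584  0.0292  0.0943]]
scene 0.83 [-0.0813  0.0042  0.089 ]
scene 314 [[-0.0859 -0.0284  0.0803]
 [-0.0727  0.0024  0.0864]
 [-0.0587  0.0303  0.092 ]]
```

```bash
cat > lift.py <<'E'
from h import *
def tcp(th): c,s=np.cos(th),np.sin(th); return np.array([.047-.127*c+.009*s-.020,0,.075+.127*s+.009*c-.0035])
E
python3 - <<'E'
from lift import *
s=robot.read_state(); print([inc(bw(OB,p),s) for p in [(-.15,0,.1),(-.1,0,.066)]])
b=np.array([-.1,0,.066]); M=Rq(s['tool_rot']).T@R.from_euler('z',OB[1]).as_matrix()
for th in np.arange(0,1.71,.1): print(round(th,2),tcp(th).round(3),(M@(tcp(th)-b)).round(4))
E
```

```text
[array([ 0.0004, -0.1137,  0.1423]), array([ 0.0004, -0.1023,  0.2017])]
0.0 [-0.1   0.    0.08] [-0.      0.0102 -0.0103]
0.1 [-0.098  0.     0.093] [-0.      0.0202 -0.0181]
0.2 [-0.096  0.     0.106] [-0.     0.031 -0.025]
0.3 [-0.092  0.     0.118] [-0.0001  0.0424 -0.0307]
0.4 [-0.086  0.     0.129] [-0.0001  0.0542 -0.0352]
0.5 [-0.08  0.    0.14] [-0.0001  0.0665 -0.0386]
0.6 [-0.073  0.     0.151] [-0.0001  0.0791 -0.0407]
0.7 [-0.064  0.     0.16 ] [-0.0001  0.0918 -0.0415]
0.8 [-0.055  0.     0.169] [-1.000e-04  1.045e-01 -4.110e-02]
0.9 [-0.045  0.     0.177] [-1.000e-04  1.171e-01 -3.940e-02]
1.0 [-0.034  0.     0.183] [-1.000e-04  1.295e-01 -3.640e-02]
1.1 [-0.023  0.     0.189] [-1.000e-04  1.415e-01 -3.230e-02]
1.2 [-0.011  0.     0.193] [-1.00e-04  1.53e-01 -2.69e-02]
1.3 [0.002 0.    0.196] [-1.00e-04  1.64e-01 -2.04e-02]
1.4 [0.014 0.    0.198] [-1.000e-04  1.743e-01 -1.290e-02]
1.5 [0.027 0.    0.199] [-1.000e-04  1.837e-01 -4.400e-03]
1.6 [0.04  0.    0.198] [-1.000e-04  1.923e-01  5.000e-03]
1.7 [0.052 0.    0.196] [-1.000e-04  1.998e-01  1.530e-02]
```

Emit:
step_arm([
  {"x": 0, "y": -0.03, "z": 0.04, "wx": 0, "wy": 0, "wz": 0},
  {"x": 0, "y": -0.065, "z": 0.08, "wx": 0, "wy": 0, "wz": 0},
  {"x": 0, "y": -0.1, "z": 0.12, "wx": 0, "wy": 0, "wz": 0},
  {"x": 0, "y": -0.113, "z": 0.142, "wx": 0, "wy": 0, "wz": 0},
  {"x": 0, "y": -0.111, "z": 0.155, "wx": 0, "wy": 0, "wz": 0},
  {"x": 0, "y": -0.107, "z": 0.17, "wx": 0, "wy": 0, "wz": 0},
  {"x": 0, "y": -0.104, "z": 0.185, "wx": 0, "wy": 0, "wz": 0},
  {"x": 0, "y": -0.102, "z": 0.201, "wx": 0, "wy": 0, "wz": 0},
  {"x": 0, "y": -0.102, "z": 0.201, "wx": 0, "wy": 0, "wz": 0},
  {"x": 0, "y": -0.102, "z": 0.201, "wx": 0, "wy": 0, "wz": 0},
])

```text
time_s: 10.38
ee_pos: [0.478, -0.2392, 0.0667]
tool_rot: [0.034, 0.081, 0.921, 0.381]
force: [0.0, -0.5, -0.5]
gripper_width: -0.002
grasp_force: 0.0
```

```bash
python3 - <<'E'
from lift import *
s=robot.read_state(); print(s['time_s'],inbox(OB,s['ee_pos']),s['force'],s['joints'].round(2))
im,d=robot.get_image('scene'); cv2.imwrite('pics/s4.png',cv2.resize(im[200:350,330:530,::-1],(800,600),interpolation=cv2.INTER_CUBIC))
E
```

```text
10.375 [-0.1006 -0.0004  0.0667] [ 0.01015035 -0.50191655 -0.52856293] [-0.89  0.85 -0.08  1.22  0.56 -0.89]
```

View pics/s4.png

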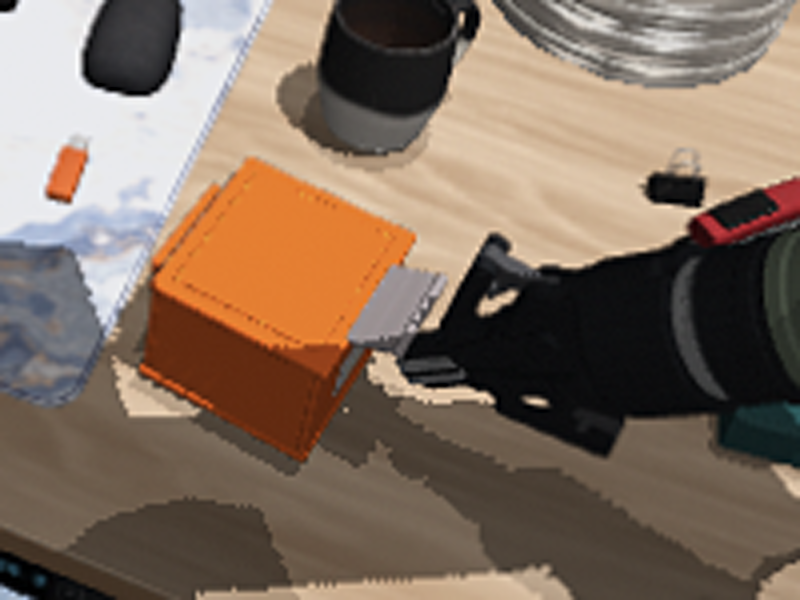

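The fingertips (about (405,365)) sit below the lip's outer edge ((445,275)–(400,345)); no contact yet. Lift partway.

Emit:
step_arm([
  {"x": 0, "y": 0.005, "z": -0.005, "wx": 0, "wy": 0, "wz": 0},
  {"x": 0, "y": 0.01, "z": -0.01, "wx": 0, "wy": 0, "wz": 0},
  {"x": 0, "y": 0.015, "z": -0.014, "wx": 0, "wy": 0, "wz": 0},
  {"x": 0, "y": 0.02, "z": -0.018, "wx": 0, "wy": 0, "wz": 0},
  {"x": 0, "y": 0.026, "z": -0.022, "wx": 0, "wy": 0, "wz": 0},
  {"x": 0, "y": 0.031, "z": -0.025, "wx": 0, "wy": 0, "wz": 0},
  {"x": 0, "y": 0.037, "z": -0.028, "wx": 0, "wy": 0, "wz": 0},
  {"x": 0, "y": 0.042, "z": -0.031, "wx": 0, "wy": 0, "wz": 0},
  {"x": 0, "y": 0.048, "z": -0.033, "wx": 0, "wy": 0, "wz": 0},
  {"x": 0, "y": 0.054, "z": -0.035, "wx": 0, "wy": 0, "wz": 0},
  {"x": 0, "y": 0.054, "z": -0.035, "wx": 0, "wy": 0, "wz": 0},
])

```text
time_s: 11.8
ee_pos: [0.48, -0.2253, 0.1294]
tool_rot: [0.034, 0.081, 0.92, 0.381]
force: [0.2, -1.2, -0.3]
gripper_width: -0.003
grasp_force: 0.4
```

```bash
python3 - <<'E'
from lift import *
s=robot.read_state(); print(s['time_s'],inbox(OB,s['ee_pos']),s['force'],s['joints'].round(2))
im,d=robot.get_image('scene'); cv2.imwrite('pics/s5.png',cv2.resize(im[170:320,330:530,::-1],(800,600),interpolation=cv2.INTER_CUBIC))
E
```

```text
11.8 [-0.0866 -0.      0.1294] [ 0.18877912 -1.175414   -0.34702376] [-0.88  0.76 -0.08  1.3   0.57 -0.87]
```

View pics/s5.png

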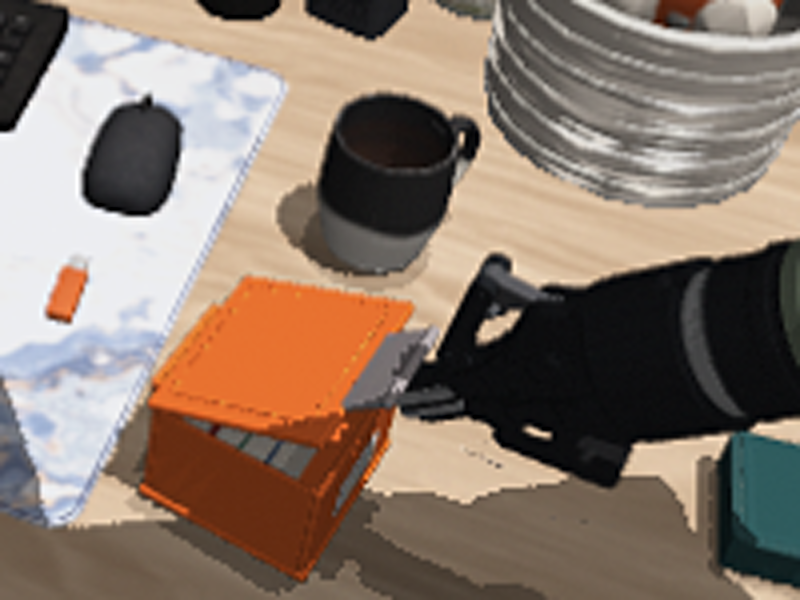

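The lid is rising on the fingertips (lip edge at about (430,340), tips at (415,390)). Continue, sliding slightly deeper under it.

Emit:
step_arm([
  {"x": 0, "y": 0.006, "z": 0.002, "wx": 0, "wy": 0, "wz": 0},
  {"x": 0, "y": 0.012, "z": 0.003, "wx": 0, "wy": 0, "wz": 0},
  {"x": 0, "y": 0.018, "z": 0.003, "wx": 0, "wy": 0, "wz": 0},
  {"x": 0, "y": 0.025, "z": 0.003, "wx": 0, "wy": 0, "wz": 0},
  {"x": 0, "y": 0.032, "z": 0.002, "wx": 0, "wy": 0, "wz": 0},
  {"x": 0, "y": 0.038, "z": 0.002, "wx": 0, "wy": 0, "wz": 0},
  {"x": 0, "y": 0.044, "z": 0.002, "wx": 0, "wy": 0, "wz": 0},
  {"x": 0, "y": 0.05, "z": 0.002, "wx": 0, "wy": 0, "wz": 0},
  {"x": 0, "y": 0.057, "z": 0.003, "wx": 0, "wy": 0, "wz": 0},
  {"x": 0, "y": 0.063, "z": 0.004, "wx": 0, "wy": 0, "wz": 0},
  {"x": 0, "y": 0.069, "z": 0.005, "wx": 0, "wy": 0, "wz": 0},
  {"x": 0, "y": 0.075, "z": 0.007, "wx": 0, "wy": 0, "wz": 0},
])

```text
time_s: 13.35
ee_pos: [0.4902, -0.1683, 0.1774]
tool_rot: [0.034, 0.081, 0.92, 0.381]
force: [-1.4, -2.5, 2.8]
gripper_width: -0.001
grasp_force: 2.3
```

```bash
python3 - <<'E'
from lift import *
s=robot.read_state(); print(s['time_s'],inbox(OB,s['ee_pos']),s['force'],s['joints'].round(2))
im,d=robot.get_image('scene'); cv2.imwrite('pics/s6.png',cv2.resize(im[150:300,330:530,::-1],(800,600),interpolation=cv2.INTER_CUBIC))
E
```

```text
13.35 [-0.0287 -0.0002  0.1774] [-1.40670086 -2.45739851  2.78005666] [-0.8   0.65 -0.15  1.3   0.61 -0.79]
```

View pics/s6.png

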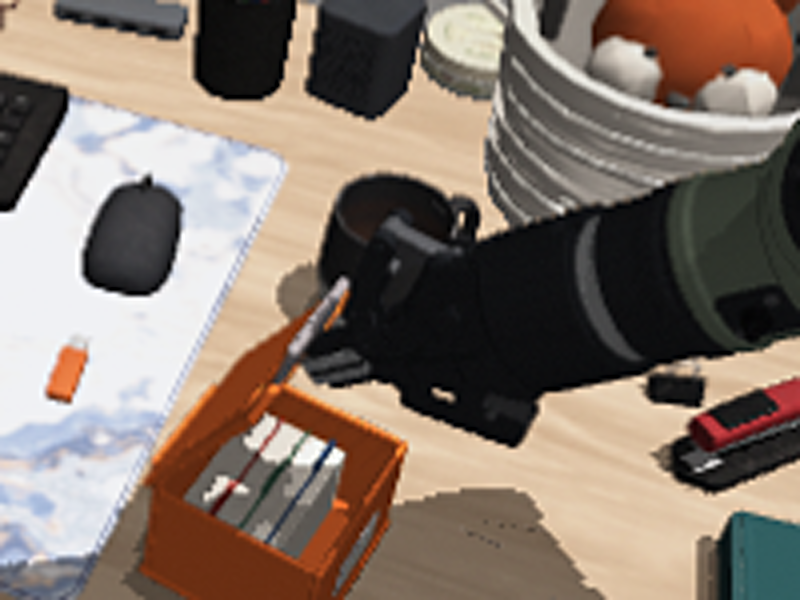

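The lid stands at roughly 60–70°, lip (340,290) ahead of the fingertips. Push it on past vertical.

Emit:
step_arm([
  {"x": 0, "y": 0.006, "z": 0.002, "wx": 0, "wy": 0, "wz": 0},
  {"x": 0, "y": 0.012, "z": 0.004, "wx": 0, "wy": 0, "wz": 0},
  {"x": 0, "y": 0.018, "z": 0.007, "wx": 0, "wy": 0, "wz": 0},
  {"x": 0, "y": 0.023, "z": 0.01, "wx": 0, "wy": 0, "wz": 0},
  {"x": 0, "y": 0.029, "z": 0.013, "wx": 0, "wy": 0, "wz": 0},
  {"x": 0, "y": 0.034, "z": 0.016, "wx": 0, "wy": 0, "wz": 0},
  {"x": 0, "y": 0.04, "z": 0.02, "wx": 0, "wy": 0, "wz": 0},
  {"x": 0, "y": 0.045, "z": 0.024, "wx": 0, "wy": 0, "wz": 0},
  {"x": 0, "y": 0.05, "z": 0.028, "wx": 0, "wy": 0, "wz": 0},
  {"x": 0, "y": 0.054, "z": 0.032, "wx": 0, "wy": 0, "wz": 0},
  {"x": 0, "y": 0.058, "z": 0.037, "wx": 0, "wy": 0, "wz": 0},
  {"x": 0, "y": 0.062, "z": 0.041, "wx": 0, "wy": 0, "wz": 0},
])

```text
time_s: 14.9
ee_pos: [0.5027, -0.0963, 0.1917]
tool_rot: [0.033, 0.081, 0.92, 0.381]
force: [0.2, 1.1, 0.4]
gripper_width: 0.004
grasp_force: 0.0
```

Emit:
step_arm([
  {"x": 0, "y": 0.003, "z": 0.005, "wx": 0, "wy": 0, "wz": 0},
  {"x": 0, "y": 0.005, "z": 0.008, "wx": 0, "wy": 0, "wz": 0},
  {"x": 0, "y": 0.005, "z": 0.008, "wx": 0, "wy": 0, "wz": 0},
  {"x": 0, "y": 0.005, "z": 0.008, "wx": 0, "wy": 0, "wz": 0},
  {"x": 0, "y": 0.005, "z": 0.008, "wx": 0, "wy": 0, "wz": 0},
  {"x": 0, "y": 0.005, "z": 0.008, "wx": 0, "wy": 0, "wz": 0},
  {"x": 0, "y": 0.005, "z": 0.008, "wx": 0, "wy": 0, "wz": 0},
  {"x": 0, "y": 0.005, "z": 0.008, "wx": 0, "wy": 0, "wz": 0},
])

```text
time_s: 15.9
ee_pos: [0.5044, -0.0878, 0.1898]
tool_rot: [0.034, 0.081, 0.92, 0.381]
force: [-0.1, -0.0, -0.3]
gripper_width: 0.001
grasp_force: 0.0
```

```bash
python3 - <<'E'
from lift import *
s=robot.read_state(); print(s['time_s'],inbox(OB,s['ee_pos']),s['force'],s['joints'].round(2))
im,d=robot.get_image('scene'); cv2.imwrite('pics/s7.png',cv2.resize(im[130:280,330:530,::-1],(800,600),interpolation=cv2.INTER_CUBIC))
E
```

```text
15.9 [ 0.053  -0.0002  0.1898] [-0.05474604 -0.00211863 -0.27411765] [-0.67  0.56 -0.27  1.19  0.67 -0.66]
```

View pics/s7.png

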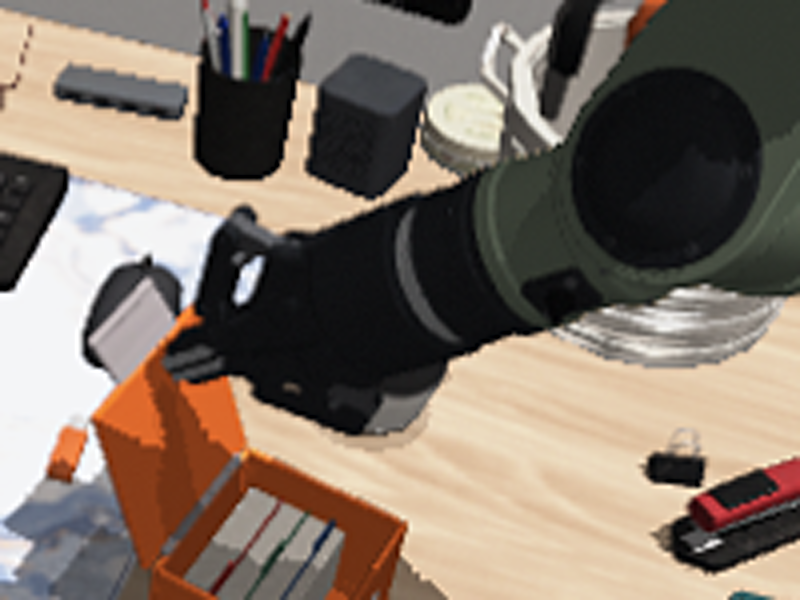

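The orange lid leans back (lip at about (135,330)), no force on the fingers. Retreat backwards along the tool axis.

Emit:
step_arm([
  {"x": 0, "y": -0.005, "z": -0.02, "wx": 0, "wy": 0, "wz": 0},
  {"x": 0, "y": -0.005, "z": -0.05, "wx": 0, "wy": 0, "wz": 0},
  {"x": 0, "y": -0.005, "z": -0.08, "wx": 0, "wy": 0, "wz": 0},
  {"x": 0, "y": -0.005, "z": -0.11, "wx": 0, "wy": 0, "wz": 0},
  {"x": 0, "y": -0.005, "z": -0.14, "wx": 0, "wy": 0, "wz": 0},
  {"x": 0, "y": -0.005, "z": -0.17, "wx": 0, "wy": 0, "wz": 0},
  {"x": 0, "y": -0.005, "z": -0.19, "wx": 0, "wy": 0, "wz": 0},
  {"x": 0, "y": -0.005, "z": -0.2, "wx": 0, "wy": 0, "wz": 0},
  {"x": 0, "y": -0.005, "z": -0.2, "wx": 0, "wy": 0, "wz": 0},
  {"x": 0, "y": -0.005, "z": -0.2, "wx": 0, "wy": 0, "wz": 0},
  {"x": 0, "y": -0.005, "z": -0.2, "wx": 0, "wy": 0, "wz": 0},
])

```text
time_s: 17.32
ee_pos: [0.479, -0.2298, 0.3272]
tool_rot: [0.033, 0.081, 0.92, 0.382]
force: [0.1, 0.1, 1.1]
gripper_width: 0.0
grasp_force: 0.0
```

```bash
python3 - <<'E'
from lift import *
s=robot.read_state(); print(s['time_s'],s['ee_pos'],s['force'])
im,d=robot.get_image('scene'); cv2.imwrite('pics/s8.png',im[...,::-1])
z=np.load('scene.npz')
P=cloud(robot.camera_info('scene'),d)
for b,n in ((GB,'grey'),(OB,'orange')):
    Q=(P-b[0])@R.from_euler('z',b[1]).as_matrix()
    m=(d>0)&(abs(Q[...,0])<.04)&(abs(Q[...,1])<.04)&(Q[...,2]>.05)&(Q[...,2]<.13); print(n,np.percentile(Q[m][:,2],[5,50,95]))
    m=(d>0)&(Q[...,0]>.0)&(Q[...,0]<.14)&(abs(Q[...,1])<.06)&(Q[...,2]>.1)&(Q[...,2]<.21); print(m.sum(), np.polyfit(Q[m][:,2],Q[m][:,0],1) if m.sum()>50 else '')
E
```

```text
17.325 [ 0.47903668 -0.22978581  0.32724892] [0.0754813  0.08642813 1.12801467]
grey [0.08028307 0.08206649 0.08407361]
0 
orange [0.05099779 0.05309173 0.05798232]
1392 [0.50069257 0.00319138]
```

View pics/s8.png

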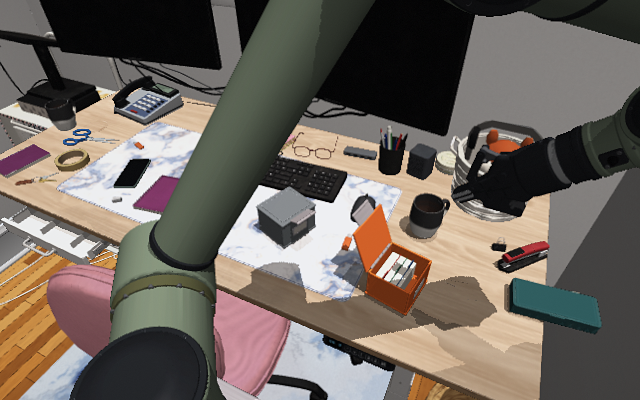

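The grey box is shut (287,215), the orange lid leans back on its stop (370,240), the other items look unmoved and the hand is clear.

```bash
python3 -c "
from rig import robot
print(robot.job_done())"
```

```text
the job is handed in; nothing more can be done
None
```

I shut the grey box with its lid fully down, then flipped the orange lid over so it leans back open on its stop; the hand is clear, the other items look unmoved in the last picture, and the job was handed in at about 17 s.

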